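# Clear the cup warmer and take its surface temperature

## Task

With the scraper block held in the gripper, sweep the three sugar lumps off the cup warmer's plate into its catch tray, then set the block back down on the counter clear of the warmer and let go of it. Next take the surface thermometer out of its stand, hold it upright with its brass tip inside the engraved ring on the plate and its display facing the side with the control dial, and press gently until the sprung tip is about half-way in. Finish while still holding it there: do not put it down; do not touch the lumps with the fingers or disturb the other things on the counter.

Things in the scene. Friction and masses are not known exactly. Their poses are not given: they have to be found in the camera images.
- warmer: Fixed cup warmer. Origin: on the counter under the centre of its flat aluminium plate, z up. Plate 120 mm (x) by 170 mm (y), top 42 mm above the counter. Off its -y edge lies the open catch tray (see tray). Along its +x edge (x = 60 to 96 mm) runs a lower black control strip, 32 mm high, with a round dial rising to 40.5 mm: that is the dial side
- ring (a point): Centre of the engraved ring on the plate top (12 mm in x, -8 mm in y from the warmer's origin, 42 mm above the counter); the ring is 24 mm in diameter inside, flat, a dark line about 2.4 mm wide; axes as the warmer's
- tray (a point): Middle of the catch tray's floor, 120.5 mm towards -y from the warmer's origin, 4 mm above the counter. Tray inside: 114 mm (x) by 71 mm (y, from the plate's edge at y = -85 to -156 mm); walls 30 mm high (12 mm below the plate top), 3 mm thick
- scraper: Loose scraper block, standing on the counter: black rubber foot 105 mm (x) by 22 mm (y) by 27 mm high, and a wooden grip above it 100 mm (x) by 26 mm (y), 75 mm high in all, 0.16 kg. Origin: centre of its underside; x along its length, z up. It starts to the left or right of the warmer (the thermometer stand is on the other side)
- stand: Fixed dark wooden stand, 75 by 75 mm, 80 mm high, with a 14 mm hole straight down its middle. Origin: centre of its underside
- probe: Surface thermometer, loose, upright in the stand: grey handle 22 mm (x) by 32 mm (y) by 85 mm high, its underside on the stand; below it a steel stem, 11 mm across, 60 mm long, in the hole, then a thin brass tip. 0.135 kg. Origin: on its axis in the handle's underside, z up. The black display, 26 mm wide, 7 mm proud, is on the +x face, 8 to 44 mm above the origin, and faces +x
- probe_display (a point): Middle of the display's lower edge: 18 mm in front (+x) of the thermometer's axis, 8 mm above its origin
- probe_point (a point): End of the brass tip, 8 mm in diameter, on the axis; 77 mm below the origin while the tip is out
- probe_tip (a joint): How far the sprung tip is pushed into the stem: 0 = fully out, 0.014 m = fully in. Spring: 0.5 N to start, about 250 N/m, so 2.3 N half-way
- lump0: Cream-coloured sugar lump, 26 by 20 mm, 14 mm high, 10 g, loose on the plate (within 30 mm of its middle line in x, and from -55 to 34 mm in y); origin: centre of its underside
- lump0_mid (a point): Centre of lump0
- lump1: Cream-coloured sugar lump, 22 by 21 mm, 14 mm high, 10 g, loose on the plate (within 30 mm of its middle line in x, and from -55 to 34 mm in y); origin: centre of its underside
- lump1_mid (a point): Centre of lump1
- lump2: Cream-coloured sugar lump, 24 by 18 mm, 14 mm high, 10 g, loose on the plate (within 30 mm of its middle line in x, and from -55 to 34 mm in y); origin: centre of its underside
- lump2_mid (a point): Centre of lump2
- mug: Bystander: white mug, 80 mm wide, 90 mm high, beyond the warmer on the right; origin: centre of its underside
- votive: Bystander: amber glass cup, 72 mm wide, 75 mm high, beyond the warmer on the left; origin: centre of its underside
- candle: Bystander: candle jar, 64 mm wide, 75 mm high, near the robot on the left; origin: centre of its underside
- sugar_bowl: Bystander: white bowl, 100 mm wide, 50 mm high, near the robot on the right; origin: centre of its underside
- spoon: Bystander: spoon, 150 mm long, lying crosswise on the counter between robot and warmer
Things that resemble listed ones, but are neither listed nor needed, are in the scene too. Leave any pink or turquoise look-alike of the stand alone.

How it is judged:
By the outcome, as a careful person would: the job done as asked, in the order asked, and still so for the second after the job is handed in, while the arm keeps its last pose, push and grip.
It also fails if it takes over 72 s, if anything falls off the work surface, if the arm or the gripper's body presses on something with over 40 N, if the wrist force passes 120 N, or if a joint passes its speed limit or range.

## Robot

A 6-joint arm with a two-finger parallel gripper is mounted at the origin on the work surface. World frame = base frame: x ahead of the robot, y to its left, z up, the work surface at z = 0. Lengths are in m, angles in rad, forces in N, time in s.
With the tool pointing down it reaches from about 0.275 to 0.725 m from the base axis. Payload 15.9 kg.
Tool frame: the origin (TCP) lies midway between the tips of the shut fingers; the grasp point (between the pads) lies 19 mm behind it; z points along the fingers, y is the line along which they close (so a half turn about z gives the same grasp; the last joint's range is limited). The gripper opens to 85 mm and grips with 20 to 120 N. Pads are 22 mm wide; open, the fingers measure 114 mm over their backs; the gripper's body (76 mm by 85 mm) begins 54 mm behind the grasp point. The pads swing forward as they close: fully open they stand 13 mm farther back than shut.
Start: joints at [1.106, 0.213, -0.034, 1.323, 0, 1.571], TCP at [0.224, 0.447, 0.231] pointing down, gripper open.
Joint ranges: [-2.98, 2.98], [-0.74, 1.72], [-1.14, 1.35], [-2.1, 2.04], [-1.57, 1.44], [-3.14, 3.14]. Speed limits (rad/s): [1.89, 1.89, 2.39, 2.57, 3.14, 3.14].

## Interface

Orientations are given as a unit quaternion [w, x, y, z].
In Python, from rig import robot, eyes, finder gives the robot as it stands.
- The arm moves only by the shell command python3 -m jog 'ROWS' [FORCE]. ROWS is JSON, a list of rows, each an object with "travel": the shift along the tool's x, y, z in cm, a list of three; "delta_rot": the turn, a rotation vector about the tool's x, y, z in rad, a list of three; "grip": the finger opening in cm, from 0 to 8.54. A call has 1 to 20 rows; each row is the pose to reach, as a shift and turn from the pose commanded when the call began, along the tool's axes at that moment; what a row does not reach only later rows make up. A row lasts 1/8 s, in which the tool goes at most 62.5 mm and 10.7 degrees, less where a joint would pass 70% of its speed; a pose out of reach is approached as far as the arm can. A call with a gripper value outside its range is refused whole. The fingers move at their own pace and stop on an object; FORCE is the grip in N (left out, the last holds). Time passes only in rows, so rows that repeat a pose let the fingers close. It gives the time, the measured TCP pose, the force, the opening and the grip force at its end, in the units of the state.
- robot.observe(): the state, without advancing time (a new reading comes with each control period).
- eyes.capture(name): name is "scene" or "top" or "wrist"; returns a dict with "pixels" (384x512x3 uint8, blue, green, red), "range_z" (384x512 float32, m along the optical axis (not along the pixel's ray), 0 where there is no reading), "fx", "fy", "cx", "cy" (pixels), "k1" (the pictures are not rectified: a ray, as slopes to the right and down, at radius r is drawn at 1 + k1 r^2 times it, then the intrinsics apply), "extrinsics" (4x4, takes a point from world to camera coordinates). Camera axes: x right, y up, looking along -z (the intrinsics and any distortion apply to the point x, -y, -z); pixel columns grow to the right and rows downward; lengths in m; the calibration is good to about 2 mm. A picture is of the moment at which its call begins.
- robot.job_done(): hands the job in; it is judged then, once.
Trained networks look in the newest picture that a camera, given by its name, has taken for a name from the list of things; names that differ only in an ending like _2 or _b are one class to them, and where a whole thing is asked for, a point or a joint stands for the part that bears it (a point fixed in the world has none). Each returns a list of dicts, best first, with "score" (0 to 1); they miss things now and then, are a little off and sometimes report something else, mostly with a low value. They report only what shows in the picture. A call takes as long as a camera call. They do not tell look-alikes from the thing itself.
- finder.trace(camera, label): "mask" (384x512 bool, what is visible of it) and "centre" ([row, column] in pixels, amid what is visible of it).
- finder.pinpoint(camera, label): "centre" ([row, column] in pixels: a listed point, or the origin of a listed thing).
The state is a dict: "clock": time; "joint_positions": joint angles; "joint_velocities": joint speeds; "effort": joint torques, N m; "tcp_pos": TCP position; "ee_rot": TCP orientation; "ft_force": force on the tool from outside, world axes, zero at the start; "torque": the same for the moment, N m; "gripper_width": opening from 0.0 (shut) to 1.0 (fully open); "grip_force": force on a finger pad.
Only numpy, scipy, OpenCV 4.12 (cv2) and the standard library are available. Lean on these libraries where they do the work, as an engineer would, in place of code of your own. Each camera call takes 0.05 s, during which the arm holds its last target. There are 200 camera calls.

## Working session

There is one attempt and no reset: what is moved stays moved. The work goes in short steps, Python scripts to look and compute and a shell command to move; the robot and the scene stay as the last step left them, time stands still between calls to the robot, and variables do not carry over. Pictures are saved under pics/ and viewed, at most 10 in all, crops included, and the job is handed in when it is done.

```bash
mkdir -p pics; ls; cat > h.py <<'E'
import numpy as np, cv2
from rig import robot, eyes, finder
def ray(c,row,col):
    xd=(col-c["cx"])/c["fx"]; yd=(row-c["cy"])/c["fy"]
    x,y=xd,yd
    for _ in range(20):
        s=1+c["k1"]*(x*x+y*y); x,y=xd/s,yd/s
    return x,y
def world(c,row,col,d):
    x,y=ray(c,row,col); p=np.stack([x*d,-y*d,-d*np.ones_like(x)],-1)
    E=np.asarray(c["extrinsics"]); return (p-E[:3,3])@E[:3,:3]
def atz(c,row,col,z):
    E=np.asarray(c["extrinsics"]); o=-E[:3,3]@E[:3,:3]
    p=world(c,np.float64(row),np.float64(col),np.float64(1.0)); return o+(p-o)*(z-o[2])/(p[2]-o[2])
def cloud(c):
    r,k=np.mgrid[0:384,0:512].astype(float); return world(c,r,k,c["range_z"].astype(float))
def proj(c,P):
    E=np.asarray(c["extrinsics"]); q=E[:3,:3]@np.asarray(P)+E[:3,3]; x,y=q[0]/-q[2],-q[1]/-q[2]
    s=1+c["k1"]*(x*x+y*y); return np.array([c["cy"]+c["fy"]*y*s, c["cx"]+c["fx"]*x*s])
def rect(mask,P,zlo,zhi):
    m=mask&(P[...,2]>zlo)&(P[...,2]<zhi)&np.isfinite(P[...,2]); q=P[m]
    if len(q)<5: return None
    (cx,cy),(w,h),a=cv2.minAreaRect((q[:,:2]*1000).astype(np.float32)); return np.round([cx,cy,w,h,a,len(q)],1)
E
python3 - <<'E'
from h import *
s=robot.observe(); print(s)
for n in ("scene","top"):
    c=eyes.capture(n); cv2.imwrite(f"pics/{n}0.png",c["pixels"]); P=cloud(c)
    print(n,c["fx"],c["k1"],np.round(np.asarray(c["extrinsics"]),2).tolist())
    for l in "warmer scraper stand probe lump0 lump1 lump2 mug votive candle sugar_bowl spoon".split():
        for t in finder.trace(n,l)[:3]:
            m=t["mask"]&(c["range_z"]>0); 
            if m.sum()<5: continue
            z=np.percentile(P[m][:,2],95); print(l,round(t["score"],2),np.round(t["centre"]),"ztop",round(z,3),rect(m,P,z-.006,z+.006))
    for l in "ring tray warmer stand scraper probe probe_display".split():
        for t in finder.pinpoint(n,l)[:3]: 
            z=dict(ring=.042,tray=.004,probe=.08,probe_display=.088).get(l,0); print("pt",l,round(t["score"],2),np.round(t["centre"],1),np.round(atz(c,*t["centre"],z),3))
E
```

```text
pics
{'clock': 0.0, 'joint_positions': array([ 1.10600032e+00,  2.13334231e-01, -3.50360622e-02,  1.32349215e+00,
       -7.28110784e-06,  1.57080400e+00]), 'joint_velocities': array([ 0.00019472, -0.00068794,  0.00090391,  0.00176313,  0.00058269,
       -0.00112102]), 'effort': array([ 7.65509994e-04, -6.86157560e+01,  4.87120235e+01,  1.73087470e-02,
        1.12109865e-04,  1.63378473e-05]), 'tcp_pos': array([0.22397596, 0.44666367, 0.23083625]), 'ee_rot': array([-1.19225054e-04,  2.30315423e-01,  9.73115883e-01, -5.19567625e-04]), 'ft_force': array([-0.49326357, -0.23036199,  0.28234828]), 'torque': array([-0.01725747, -0.01763081,  0.01485833]), 'grip_force': 0.0, 'gripper_width': 1.000006465077291}
scene 490.73046576276806 -0.14624017981751883 [[0.1, 0.99, -0.01, -0.14], [-0.84, 0.09, 0.53, 0.43], [0.53, -0.05, 0.85, -1.69], [0.0, 0.0, 0.0, 1.0]]
warmer 0.84 [200. 231.] ztop 0.044 [ 540.9   46.9  168.3  152.4   83.6 1751. ]
scraper 0.91 [185. 114.] ztop 0.076 [ 477.3 -312.5   26.9   98.9   84.3  252. ]
stand 0.89 [129. 380.] ztop 0.081 [355.7 487.5  78.9  79.5  19.5 430. ]
sta
[... 2887 characters left out ...]
sugar_bowl 0.87 [269. 332.] ztop 0.051 [ 367.5 -177.8   95.1   95.2    1.1  179. ]
spoon 0.95 [267. 261.] ztop 0.022 [388.2  -4.2 141.4  36.8  82.5 126. ]
pt ring 0.96 [209.7 256.7] [0.541 0.047 0.042]
pt tray 0.83 [221.8 294.6] [ 0.514 -0.073  0.004]
pt tray 0.48 [264.3 206.5] [0.374 0.195 0.004]
pt warmer 0.81 [219.7 255.5] [0.517 0.049 0.   ]
pt stand 0.96 [268.4 110. ] [0.351 0.49  0.   ]
pt stand 0.91 [172.4 149.9] [0.658 0.393 0.   ]
pt stand 0.9 [213.8 177.7] [0.527 0.294 0.   ]
pt scraper 0.72 [264.7 273. ] [ 0.38  -0.008  0.   ]
pt scraper 0.64 [238.  372.6] [ 0.471 -0.317  0.   ]
pt probe 0.55 [211.4 168. ] [0.521 0.308 0.08 ]
pt probe_display 0.74 [203.6 169.2] [0.543 0.304 0.088]
```

```bash
python3 - <<'E'
import cv2
a=cv2.imread("pics/top0.png")[120:300,90:400]; cv2.imwrite("pics/top0c.png",cv2.resize(a,None,fx=2.5,fy=2.5,interpolation=cv2.INTER_CUBIC))
a=cv2.imread("pics/scene0.png")[110:300,90:410]; cv2.imwrite("pics/scene0c.png",cv2.resize(a,None,fx=2.5,fy=2.5,interpolation=cv2.INTER_CUBIC))
E
```

```text
(no output)
```

View pics/top0c.png

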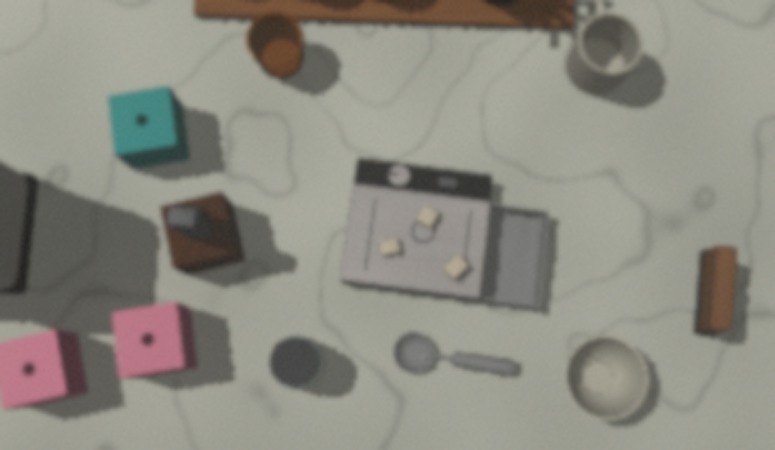

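View pics/scene0c.png

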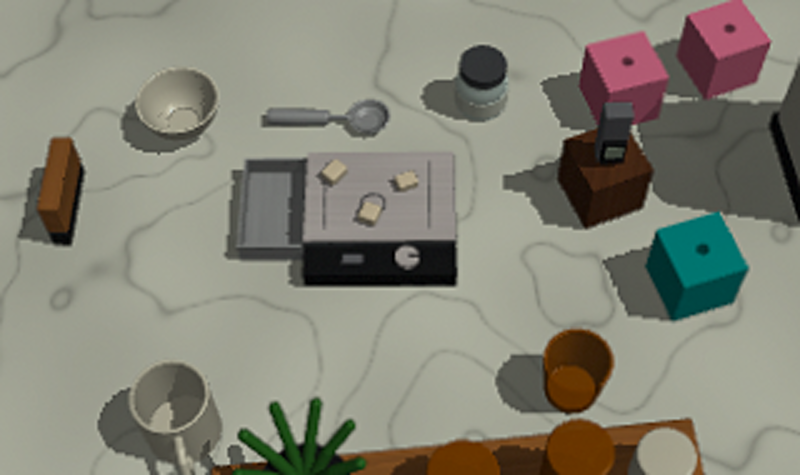

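The top view shows the warmer in the middle with its dial side away from the robot (+x) and the tray towards -y. The scraper is at top-crop (717,290), the probe in the dark stand at (200,230), and the lumps at (428,215), (390,245) and (457,267). In the scene view the display faces +x. Next I fit the poses of the plate, scraper and probe.

```bash
cat > fit.py <<'E'
from h import *
for n in ("scene","top"):
    c=eyes.capture(n); P=cloud(c); g=c["pixels"].max(2)
    dz=.002 if n=="top" else 0.0005
    m=((c["range_z"]>0)&(abs(P[...,2]-dz-.042)<.004)&(g>90)&(abs(P[...,0]-.53)<.15)&(abs(P[...,1]-.04)<.16)).astype(np.uint8)
    k,lab,st,_=cv2.connectedComponentsWithStats(m); i=1+st[1:,4].argmax(); print(n,"plate",rect(lab==i,P,0,.1))
    L=((c["range_z"]>0)&(abs(P[...,2]-dz-.056)<.005)&(abs(P[...,0]-.53)<.1)&(abs(P[...,1]-.04)<.1)).astype(np.uint8)
    k,lab,st,_=cv2.connectedComponentsWithStats(L)
    for i in range(1,k):
        if st[i,4]>8: print("lump",rect(lab==i,P,0,.1))
    for l,z,ctr in (("scraper",.075,(.476,-.312)),("probe",.165,(.524,.306))):
        m=(c["range_z"]>0)&(abs(P[...,2]-dz-z)<.004)&(np.hypot(P[...,0]-ctr[0],P[...,1]-ctr[1])<.08)
        print(l,rect(m,P,0,1))
    m=(c["range_z"]>0)&(abs(P[...,0]-.45)<.15)&(P[...,1]>.42)&(P[...,2]>.1); q=P[m]
    if len(q): print("tall",q.min(0).round(3),q.max(0).round(3))
E
python3 fit.py
```

```text
scene plate [ 525.5   49.1  167.5  119.8   84.1 1529. ]
lump [494.4  -0.6  22.   25.4  42.2  49. ]
lump [514.2  79.6  17.   22.9  11.1  38. ]
lump [553.1  35.4  20.5  22.5  71.1  49. ]
scraper [ 477.  -312.3   27.3   97.8   83.4  210. ]
probe [524.2 306.1  29.7  20.   88.   56. ]
tall [0.448 0.525 0.1  ] [0.599 0.757 0.294]
top plate [ 523.6   49.7  167.9  119.1   84.3 1764. ]
lump [551.5  36.2  20.9  21.4  58.6  46. ]
lump [512.6  80.3  16.1  22.7  12.   44. ]
lump [4.922e+02 4.000e-01 1.900e+01 2.520e+01 3.830e+01 4.900e+01]
scraper [ 473.5 -311.6   26.2   99.3   84.1  253. ]
probe [521.6 306.4  30.7  21.8  84.1  79. ]
tall [0.443 0.526 0.1  ] [0.593 0.709 0.295]
```

```bash
cat > go.py <<'E'
import sys; from h import *
from scipy.spatial.transform import Rotation as R
# python3 go.py x y z yang(deg, world angle of tool y) -> cm and rad, tool axes; tool z straight down
s=robot.observe(); q=s["ee_rot"]; C=R.from_quat([q[1],q[2],q[3],q[0]])
for a in " ".join(sys.argv[1:]).split(","):
    x,y,z,t=map(float,a.split()); t=np.deg2rad(t); Y=np.array([np.cos(t),np.sin(t),0]); Z=np.array([0,0,-1.]); T=R.from_matrix(np.stack([np.cross(Y,Z),Y,Z],1))
    print("travel",np.round(C.inv().apply(np.array([x,y,z])-s["tcp_pos"])*100,2),"rot",np.round((C.inv()*T).as_rotvec(),3))
print(s["tcp_pos"].round(4),s["clock"],"w",s["gripper_width"].round(3),"grip",s["grip_force"],"F",s["ft_force"].round(2), "j6",s["joint_positions"].round(2))
E
python3 go.py 0.40 0.05 0.24 84, 0.4755 -0.312 0.16 84
```

```text
travel [-33.52 -27.6   -0.87] rot [ 0.    0.   -0.36]
travel [-56.49 -56.57   7.13] rot [ 0.    0.   -0.36]Traceback (most recent call last):
  File "go.py", line 8, in <module>
    print(s["tcp_pos"].round(4),s["clock"],"w",s["gripper_width"].round(3),"grip",s["grip_force"],"F",s["ft_force"].round(2), "j6",s["joint_positions"].round(2))
                                               ^^^^^^^^^^^^^^^^^^^^^^^^
AttributeError: 'float' object has no attribute 'round'
```

```bash
sed -i 's/s\["gripper_width"\].round(3)/round(s["gripper_width"],3)/' go.py
python3 -m jog '[{"travel":[-11,-9,-1],"delta_rot":[0,0,-0.1],"grip":8.5},{"travel":[-22,-18,-1],"delta_rot":[0,0,-0.2],"grip":8.5},{"travel":[-33.5,-27.6,-1],"delta_rot":[0,0,-0.36],"grip":8.5},{"travel":[-33.5,-27.6,-1],"delta_rot":[0,0,-0.36],"grip":8.5},{"travel":[-33.5,-27.6,-1],"delta_rot":[0,0,-0.36],"grip":8.5},{"travel":[-33.5,-27.6,-1],"delta_rot":[0,0,-0.36],"grip":8.5},{"travel":[-33.5,-27.6,-1],"delta_rot":[0,0,-0.36],"grip":8.5},{"travel":[-33.5,-27.6,-1],"delta_rot":[0,0,-0.36],"grip":8.5},{"travel":[-33.5,-27.6,-1],"delta_rot":[0,0,-0.36],"grip":8.5},{"travel":[-56.5,-56.6,0],"delta_rot":[0,0,-0.36],"grip":8.5},{"travel":[-56.5,-56.6,0],"delta_rot":[0,0,-0.36],"grip":8.5},{"travel":[-56.5,-56.6,0],"delta_rot":[0,0,-0.36],"grip":8.5},{"travel":[-56.5,-56.6,0],"delta_rot":[0,0,-0.36],"grip":8.5},{"travel":[-56.5,-56.6,0],"delta_rot":[0,0,-0.36],"grip":8.5},{"travel":[-56.5,-56.6,0],"delta_rot":[0,0,-0.36],"grip":8.5},{"travel":[-56.5,-56.6,0],"delta_rot":[0,0,-0.36],"grip":8.5},{"travel":[-56.5,-56.6,7.1],"delta_rot":[0,0,-0.36],"grip":8.5},{"travel":[-56.5,-56.6,7.1],"delta_rot":[0,0,-0.36],"grip":8.5},{"travel":[-56.5,-56.6,7.1],"delta_rot":[0,0,-0.36],"grip":8.5}]' 40
python3 - <<'E'
from h import *
c=eyes.capture("wrist"); cv2.imwrite("pics/w1.png",c["pixels"]); P=cloud(c)
m=(c["range_z"]>0)&(abs(P[...,2]-.075)<.005)&(np.hypot(P[...,0]-.4755,P[...,1]+.312)<.08); print(rect(m,P,0,1))
E
python3 go.py 0.4755 -0.312 0.16 84, 0.4755 -0.312 0.037 84
```

```text
clock: 4.47
tcp_pos: [0.4761, -0.311, 0.1616]
ee_rot: [0.0, 0.051, 0.999, -0.0]
ft_force: [0.1, -0.8, 1.3]
gripper_width: 0.993
grip_force: 0.0
[ 474.2 -312.3   26.    99.7   83.7 3203. ]
travel [ 0.11 -0.04  0.25] rot [-0.001  0.002  0.001]
travel [ 0.13 -0.03 12.55] rot [-0.001  0.002  0.001]
[ 0.4766 -0.3117  0.1625] 4.525 w 0.99 grip 0.0 F [-0.02 -0.62  0.53] j6 [-0.58  0.37  0.01  1.2   0.   -0.48]
```

```bash
python3 -m jog '[{"travel":[0.15,0,6],"delta_rot":[0,0,0],"grip":8.5},{"travel":[0.15,0,10],"delta_rot":[0,0,0],"grip":8.5},{"travel":[0.15,0,12.2],"delta_rot":[0,0,0],"grip":8.5},{"travel":[0.15,0,12.2],"delta_rot":[0,0,0],"grip":8.5},{"travel":[0.15,0,12.2],"delta_rot":[0,0,0],"grip":8.5},{"travel":[0.15,0,12.2],"delta_rot":[0,0,0],"grip":5},{"travel":[0.15,0,12.2],"delta_rot":[0,0,0],"grip":3},{"travel":[0.15,0,12.2],"delta_rot":[0,0,0],"grip":1.5},{"travel":[0.15,0,12.2],"delta_rot":[0,0,0],"grip":1.5},{"travel":[0.15,0,12.2],"delta_rot":[0,0,0],"grip":1.5},{"travel":[0.15,0,12.2],"delta_rot":[0,0,0],"grip":1.5},{"travel":[0.15,0,12.2],"delta_rot":[0,0,0],"grip":1.5}]' 60
python3 go.py 0.4755 -0.312 0.15 84
```

```text
clock: 6.02
tcp_pos: [0.4741, -0.3123, 0.0387]
ee_rot: [0.0, 0.052, 0.999, -0.0]
ft_force: [-0.8, -0.2, 5.6]
gripper_width: 0.301
grip_force: 59.6
travel [ -0.14   0.04 -11.13] rot [-0.  0. -0.]
[ 0.4741 -0.3123  0.0387] 6.025 w 0.301 grip 59.57748234272003 F [-0.77 -0.16  5.58] j6 [-0.58  0.46 -0.19  0.92 -0.   -0.48]
```

```bash
python3 -m jog '[{"travel":[0,0,-5],"delta_rot":[0,0,0],"grip":1.5},{"travel":[0,0,-10],"delta_rot":[0,0,0],"grip":1.5},{"travel":[0,0,-12],"delta_rot":[0,0,0],"grip":1.5},{"travel":[0,0,-12],"delta_rot":[0,0,0],"grip":1.5},{"travel":[0,0,-12],"delta_rot":[0,0,0],"grip":1.5}]'
python3 go.py 0.5313 0.1151 0.16 84.1, 0.5313 0.1151 0.088 84.1
```

```text
clock: 6.65
tcp_pos: [0.4734, -0.3118, 0.1569]
ee_rot: [-0.001, 0.052, 0.999, 0.0]
ft_force: [-0.0, 0.2, -1.8]
gripper_width: 0.299
grip_force: 59.2
travel [-1.29 43.06 -0.27] rot [ 0.001 -0.002 -0.002]
travel [-1.3  43.05  6.93] rot [ 0.001 -0.002 -0.002]
[ 0.4734 -0.3118  0.1569] 6.65 w 0.299 grip 59.22711968421936 F [-0.04  0.22 -1.82] j6 [-0.58  0.37 -0.    1.19  0.   -0.48]
```

```bash
python3 -m jog '[{"travel":[-0.2,6,-0.3],"delta_rot":[0,0,0],"grip":1.5},{"travel":[-0.4,12,-0.3],"delta_rot":[0,0,0],"grip":1.5},{"travel":[-0.6,18,-0.3],"delta_rot":[0,0,0],"grip":1.5},{"travel":[-0.8,24,-0.3],"delta_rot":[0,0,0],"grip":1.5},{"travel":[-1,30,-0.3],"delta_rot":[0,0,0],"grip":1.5},{"travel":[-1.2,36,-0.3],"delta_rot":[0,0,0],"grip":1.5},{"travel":[-1.3,41,-0.3],"delta_rot":[0,0,0],"grip":1.5},{"travel":[-1.3,43,-0.3],"delta_rot":[0,0,0],"grip":1.5},{"travel":[-1.3,43,-0.3],"delta_rot":[0,0,0],"grip":1.5},{"travel":[-1.3,43,3],"delta_rot":[0,0,0],"grip":1.5},{"travel":[-1.3,43,5],"delta_rot":[0,0,0],"grip":1.5},{"travel":[-1.3,43,6.5],"delta_rot":[0,0,0],"grip":1.5},{"travel":[-1.3,43,6.5],"delta_rot":[0,0,0],"grip":1.5},{"travel":[-1.3,43,6.5],"delta_rot":[0,0,0],"grip":1.5}]'
python3 go.py 0.5313 0.1151 0.081 84.1
python3 - <<'E'
from h import *
a=[]
for n in ("top","scene"):
    c=eyes.capture(n)["pixels"]; a.append(cv2.resize(c[150:260,180:340],(640,440),interpolation=cv2.INTER_CUBIC)[:290])
a=[cv2.resize(x,(640,290)) for x in a]; cv2.imwrite("pics/s2.png",np.vstack(a))
E
```

```text
clock: 8.4
tcp_pos: [0.5323, 0.1139, 0.094]
ee_rot: [0.0, 0.053, 0.999, 0.0]
ft_force: [0.5, -0.0, -1.4]
gripper_width: 0.299
grip_force: 59.7
travel [0.11 0.11 1.3 ] rot [ 0.     0.001 -0.002]
[0.5323 0.1139 0.094 ] 8.4 w 0.299 grip 59.73884582519531 F [ 0.49 -0.02 -1.37] j6 [ 0.21  0.37 -0.18  1.02 -0.    0.32]
```

View pics/s2.png

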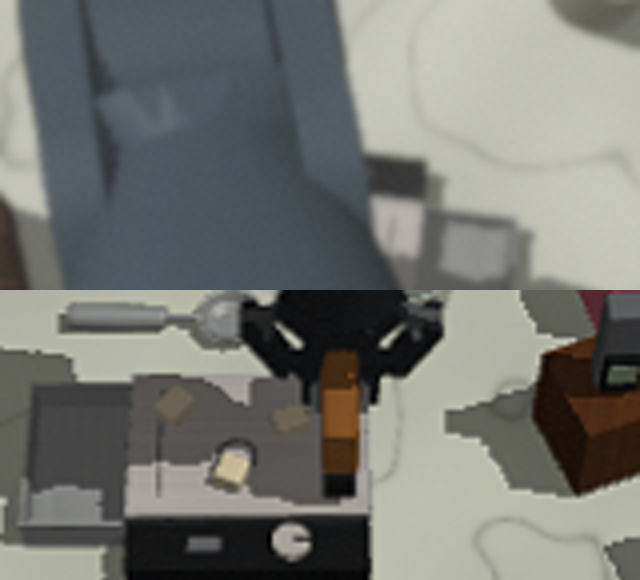

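The scraper hangs over the plate's +y end, at about (340,420) in the picture, with all three lumps in front of it. I'll lower it gently to find contact.

```bash
python3 -m jog '[{"travel":[0.1,0.1,0.7],"delta_rot":[0,0,0],"grip":1.5},{"travel":[0.1,0.1,1.1],"delta_rot":[0,0,0],"grip":1.5},{"travel":[0.1,0.1,1.2],"delta_rot":[0,0,0],"grip":1.5},{"travel":[0.1,0.1,1.3],"delta_rot":[0,0,0],"grip":1.5},{"travel":[0.1,0.1,1.35],"delta_rot":[0,0,0],"grip":1.5},{"travel":[0.1,0.1,1.35],"delta_rot":[0,0,0],"grip":1.5}]'
```

```text
clock: 9.25
tcp_pos: [0.5309, 0.1153, 0.0807]
ee_rot: [0.0, 0.052, 0.999, 0.0]
ft_force: [-7.1, -1.3, 14.9]
gripper_width: 0.296
grip_force: 62.0
```

```bash
python3 -m jog '[{"travel":[0,0,-0.2],"delta_rot":[0,0,0],"grip":1.5},{"travel":[0,-0.5,-0.2],"delta_rot":[0,0,0],"grip":1.5},{"travel":[0,-1.2,-0.2],"delta_rot":[0,0,0],"grip":1.5},{"travel":[0,-2,-0.2],"delta_rot":[0,0,0],"grip":1.5},{"travel":[0,-2.8,-0.2],"delta_rot":[0,0,0],"grip":1.5},{"travel":[0,-3.6,-0.2],"delta_rot":[0,0,0],"grip":1.5},{"travel":[0,-4.4,-0.2],"delta_rot":[0,0,0],"grip":1.5},{"travel":[0,-5.2,-0.2],"delta_rot":[0,0,0],"grip":1.5},{"travel":[0,-6,-0.2],"delta_rot":[0,0,0],"grip":1.5},{"travel":[0,-6.8,-0.2],"delta_rot":[0,0,0],"grip":1.5},{"travel":[0,-7.6,-0.2],"delta_rot":[0,0,0],"grip":1.5},{"travel":[0,-8,-0.2],"delta_rot":[0,0,0],"grip":1.5},{"travel":[0,-8,-0.2],"delta_rot":[0,0,0],"grip":1.5}]'
python3 - <<'E'
from h import *
c=eyes.capture("scene")["pixels"]; cv2.imwrite("pics/s3.png",cv2.resize(c[140:260,150:310],(640,480),interpolation=cv2.INTER_CUBIC))
E
```

```text
clock: 10.88
tcp_pos: [0.5226, 0.0355, 0.0818]
ee_rot: [-0.0, 0.053, 0.999, -0.0]
ft_force: [-0.1, 0.1, -1.7]
gripper_width: 0.296
grip_force: 59.9
```

View pics/s3.png

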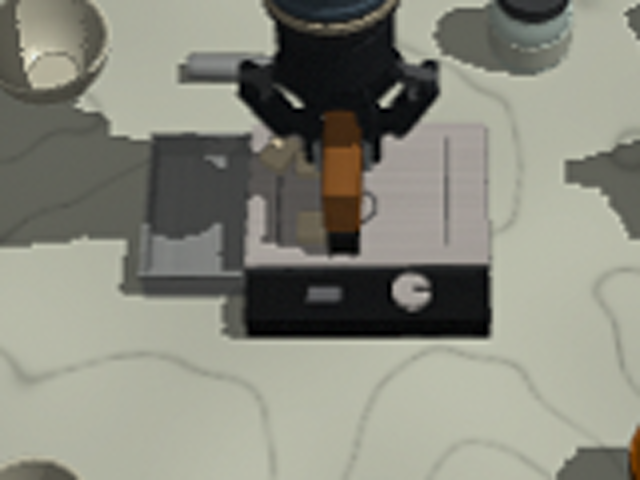

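The lumps are at (310,225), (305,160) and (278,150), ahead of the foot and clear of the fingers. The swept area behind is clean, so I'll continue.

```bash
python3 -m jog '[{"travel":[0,-0.5,0],"delta_rot":[0,0,0],"grip":1.5},{"travel":[0,-1.2,0],"delta_rot":[0,0,0],"grip":1.5},{"travel":[0,-1.9,0],"delta_rot":[0,0,0],"grip":1.5},{"travel":[0,-2.6,0],"delta_rot":[0,0,0],"grip":1.5},{"travel":[0,-3.2,0],"delta_rot":[0,0,0],"grip":1.5},{"travel":[0,-3.8,0],"delta_rot":[0,0,0],"grip":1.5},{"travel":[0,-4.4,0],"delta_rot":[0,0,0],"grip":1.5},{"travel":[0,-5,0],"delta_rot":[0,0,0],"grip":1.5},{"travel":[0,-5.6,0],"delta_rot":[0,0,0],"grip":1.5},{"travel":[0,-6.2,0],"delta_rot":[0,0,0],"grip":1.5},{"travel":[0,-6.8,0],"delta_rot":[0,0,0],"grip":1.5},{"travel":[0,-7.4,0],"delta_rot":[0,0,0],"grip":1.5},{"travel":[0,-8.2,0],"delta_rot":[0,0,0],"grip":1.5},{"travel":[0,-8.2,0],"delta_rot":[0,0,0],"grip":1.5},{"travel":[0,-8.2,-5],"delta_rot":[0,0,0],"grip":1.5},{"travel":[0,-8.2,-8],"delta_rot":[0,0,0],"grip":1.5},{"travel":[0,-8.2,-8],"delta_rot":[0,0,0],"grip":1.5}]'
python3 - <<'E'
from h import *
c=eyes.capture("scene")["pixels"]; cv2.imwrite("pics/s4.png",cv2.resize(c[140:260,150:310],(640,480),interpolation=cv2.INTER_CUBIC))
E
python3 go.py 0.474 -0.312 .16 84,0.474 -0.312 0.0387 84
```

```text
clock: 13.05
tcp_pos: [0.5154, -0.0458, 0.1639]
ee_rot: [0.002, 0.052, 0.999, -0.0]
ft_force: [0.5, -0.1, -2.2]
gripper_width: 0.296
grip_force: 59.7
travel [  1.26 -26.9    0.23] rot [0.    0.002 0.   ]
travel [  1.27 -26.9   12.36] rot [0.    0.002 0.   ]
[ 0.5146 -0.0458  0.1623] 13.1 w 0.298 grip 59.66992914676666 F [ 0.86  0.08 -2.59] j6 [-0.09  0.27 -0.14  1.16  0.    0.02]
```

View pics/s4.png

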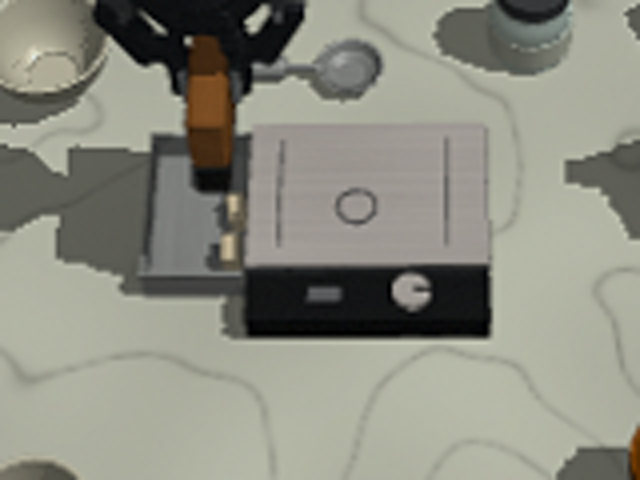

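The plate is clear, and two lumps show in the tray at (233,207) and (228,247). The third is probably hidden behind the block. I'll set the block back where it stood.

```bash
python3 -m jog '[{"travel":[0.3,-6,0],"delta_rot":[0,0,0],"grip":1.5},{"travel":[0.6,-12,0],"delta_rot":[0,0,0],"grip":1.5},{"travel":[0.9,-18,0],"delta_rot":[0,0,0],"grip":1.5},{"travel":[1.1,-24,0],"delta_rot":[0,0,0],"grip":1.5},{"travel":[1.3,-27,0],"delta_rot":[0,0,0],"grip":1.5},{"travel":[1.3,-27,0],"delta_rot":[0,0,0],"grip":1.5},{"travel":[1.3,-27,4],"delta_rot":[0,0,0],"grip":1.5},{"travel":[1.3,-27,8],"delta_rot":[0,0,0],"grip":1.5},{"travel":[1.3,-27,10.5],"delta_rot":[0,0,0],"grip":1.5},{"travel":[1.3,-27,11.5],"delta_rot":[0,0,0],"grip":1.5},{"travel":[1.3,-27,11.9],"delta_rot":[0,0,0],"grip":1.5},{"travel":[1.3,-27,12.1],"delta_rot":[0,0,0],"grip":1.5},{"travel":[1.3,-27,12.1],"delta_rot":[0,0,0],"grip":1.5}]'
```

```text
clock: 14.72
tcp_pos: [0.4733, -0.3132, 0.0414]
ee_rot: [0.0, 0.052, 0.999, -0.0]
ft_force: [-0.0, -0.5, -1.7]
gripper_width: 0.298
grip_force: 59.9
```

```bash
python3 -m jog '[{"travel":[0,0,0.15],"delta_rot":[0,0,0],"grip":1.5},{"travel":[0,0,0.25],"delta_rot":[0,0,0],"grip":1.5},{"travel":[0,0,0.29],"delta_rot":[0,0,0],"grip":1.5},{"travel":[0,0,0.29],"delta_rot":[0,0,0],"grip":1.5},{"travel":[0,0,0.29],"delta_rot":[0,0,0],"grip":4},{"travel":[0,0,0.29],"delta_rot":[0,0,0],"grip":8.5},{"travel":[0,0,0.29],"delta_rot":[0,0,0],"grip":8.5},{"travel":[0,0,0.29],"delta_rot":[0,0,0],"grip":8.5},{"travel":[0,0,0.29],"delta_rot":[0,0,0],"grip":8.5},{"travel":[0,0,0.29],"delta_rot":[0,0,0],"grip":8.5},{"travel":[0,0,-5],"delta_rot":[0,0,0],"grip":8.5},{"travel":[0,0,-11],"delta_rot":[0,0,0],"grip":8.5},{"travel":[0,0,-17],"delta_rot":[0,0,0],"grip":8.5},{"travel":[0,0,-20],"delta_rot":[0,0,0],"grip":8.5},{"travel":[0,0,-20],"delta_rot":[0,0,0],"grip":8.5}]'
python3 - <<'E'
from h import *
for n in("scene","top"):
    c=eyes.capture(n); P=cloud(c)
    m=(c["range_z"]>0)&(abs(P[...,2]-.075)<.006)&(np.hypot(P[...,0]-.4755,P[...,1]+.312)<.08); print(n,rect(m,P,0,1))
    if n=="scene": cv2.imwrite("pics/s5.png",cv2.resize(c["pixels"][140:260,100:310],(735,420),interpolation=cv2.INTER_CUBIC))
E
python3 go.py .523 .1 .26 84,.523 .306 .26 84
```

```text
clock: 16.6
tcp_pos: [0.4738, -0.3136, 0.2432]
ee_rot: [0.002, 0.052, 0.999, -0.001]
ft_force: [0.3, 0.2, 0.3]
gripper_width: 0.994
grip_force: 0.0
scene [ 474.9 -313.7   27.9  102.2   84.7  275. ]
top [ 473.  -313.1   26.9   99.7   84.4  293. ]
travel [-0.67 41.6  -1.97] rot [ 0. -0. -0.]
travel [ 1.48 62.08 -1.96] rot [ 0. -0. -0.]
[ 0.4728 -0.313   0.2403] 16.7 w 0.998 grip 0.0 F [-0.3   0.1  -0.39] j6 [-0.58  0.35  0.18  1.39  0.   -0.48]
```

View pics/s5.png

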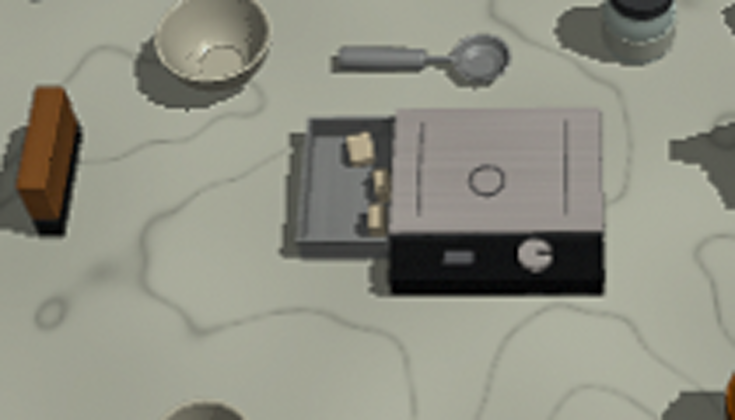

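All three lumps are in the tray, at (360,148), (380,182) and (374,216), and the block stands free at (48,160). Now to the thermometer.

```bash
python3 -m jog '[{"travel":[0,6,-2],"delta_rot":[0,0,0],"grip":8.5},{"travel":[0,12,-2],"delta_rot":[0,0,0],"grip":8.5},{"travel":[0,18,-2],"delta_rot":[0,0,0],"grip":8.5},{"travel":[0,24,-2],"delta_rot":[0,0,0],"grip":8.5},{"travel":[0,30,-2],"delta_rot":[0,0,0],"grip":8.5},{"travel":[0,36,-2],"delta_rot":[0,0,0],"grip":8.5},{"travel":[0,42,-2],"delta_rot":[0,0,0],"grip":8.5},{"travel":[0.5,48,-2],"delta_rot":[0,0,0],"grip":8.5},{"travel":[1,54,-2],"delta_rot":[0,0,0],"grip":8.5},{"travel":[1.5,60,-2],"delta_rot":[0,0,0],"grip":8.5},{"travel":[1.5,62,-2],"delta_rot":[0,0,0],"grip":8.5},{"travel":[1.5,62,-2],"delta_rot":[0,0,0],"grip":8.5},{"travel":[1.5,62,-2],"delta_rot":[0,0,0],"grip":8.5}]'
python3 - <<'E'
from h import *
c=eyes.capture("wrist"); P=cloud(c); 
for z,r in ((.165,.03),(.08,.06)):
    m=(c["range_z"]>0)&(abs(P[...,2]-z)<.005)&(np.hypot(P[...,0]-.523,P[...,1]-.306)<r); print(z,rect(m,P,0,1))
for l,z in(("probe_display",.088),("probe",.08),("stand",0)):
    for t in finder.pinpoint("wrist",l)[:2]: print(l,t["score"],atz(c,*t["centre"],z).round(4))
cv2.imwrite("pics/w6.png",c["pixels"])
E
python3 go.py .523 .306 .26 84, .523 .306 .121 84
```

```text
clock: 18.32
tcp_pos: [0.5226, 0.3044, 0.26]
ee_rot: [-0.001, 0.053, 0.999, -0.0]
ft_force: [0.1, 0.0, 0.3]
gripper_width: 0.997
grip_force: 0.0
0.165 [521.5 307.4  32.   21.8  84.6 792. ]
0.08 [ 521.8  307.5   75.2   75.1   16.  2645. ]
probe_display 0.19 [0.499  0.0113 0.088 ]
probe 0.66 [0.5241 0.3054 0.08  ]
stand 0.84 [0.3941 0.3603 0.    ]
stand 0.84 [0.6514 0.3883 0.    ]
travel [0.01 0.17 0.1 ] rot [ 0.     0.    -0.001]
travel [1.0e-02 1.7e-01 1.4e+01] rot [ 0.     0.    -0.001]
[0.5229 0.3043 0.261 ] 18.525 w 0.996 grip 0.0 F [-1.26  0.08  1.22] j6 [ 0.53  0.44  0.36  1.49 -0.    0.63]
```

View pics/w6.png

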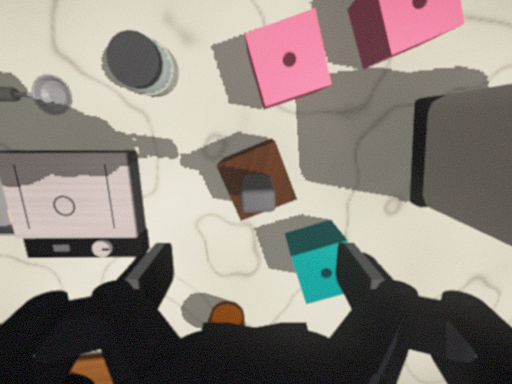

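The wrist view shows the handle on the dark stand at (258,192), aligned with the fingers, with room on both sides. Descend and grip.

```bash
python3 -m jog '[{"travel":[0.1,0.25,4],"delta_rot":[0,0,0],"grip":8.5},{"travel":[0.1,0.25,8],"delta_rot":[0,0,0],"grip":8.5},{"travel":[0.1,0.25,11],"delta_rot":[0,0,0],"grip":8.5},{"travel":[0.1,0.25,13],"delta_rot":[0,0,0],"grip":8.5},{"travel":[0.1,0.25,13.9],"delta_rot":[0,0,0],"grip":8.5},{"travel":[0.1,0.25,13.9],"delta_rot":[0,0,0],"grip":8.5},{"travel":[0.1,0.25,13.9],"delta_rot":[0,0,0],"grip":5},{"travel":[0.1,0.25,13.9],"delta_rot":[0,0,0],"grip":3.5},{"travel":[0.1,0.25,13.9],"delta_rot":[0,0,0],"grip":2},{"travel":[0.1,0.25,13.9],"delta_rot":[0,0,0],"grip":2},{"travel":[0.1,0.25,13.9],"delta_rot":[0,0,0],"grip":2},{"travel":[0.1,0.25,13.9],"delta_rot":[0,0,0],"grip":2},{"travel":[0.1,0.25,13.9],"delta_rot":[0,0,0],"grip":2}]' 60
python3 go.py .522 .3066 .121 84
```

```text
clock: 20.15
tcp_pos: [0.5223, 0.3079, 0.1224]
ee_rot: [0.0, 0.052, 0.999, 0.0]
ft_force: [-1.1, -1.2, 5.2]
gripper_width: 0.372
grip_force: 59.1
travel [ 0.02 -0.13  0.14] rot [ 0.     0.001 -0.   ]
[0.5223 0.3079 0.1224] 20.15 w 0.372 grip 59.10899519920349 F [-1.07 -1.18  5.18] j6 [ 0.53  0.47  0.05  1.15 -0.    0.64]
```

```bash
python3 -m jog '[{"travel":[0,0,-1.5],"delta_rot":[0,0,0],"grip":2},{"travel":[0,0,-3.5],"delta_rot":[0,0,0],"grip":2},{"travel":[0,0,-6],"delta_rot":[0,0,0],"grip":2},{"travel":[0,0,-9],"delta_rot":[0,0,0],"grip":2},{"travel":[0,0,-11],"delta_rot":[0,0,0],"grip":2},{"travel":[0,0,-12],"delta_rot":[0,0,0],"grip":2},{"travel":[0,0,-12],"delta_rot":[0,0,0],"grip":2},{"travel":[0,0,-12],"delta_rot":[0,0,0],"grip":2}]'
python3 - <<'E'
from h import *
A=np.deg2rad(84.1); Y=np.array([np.cos(A),np.sin(A)]); X=np.array([Y[1],-Y[0]]); W=np.array([.5245,.0494])
print("ring",W+.012*X-.008*Y)
for n in ("scene","top"):
    c=eyes.capture(n)
    for l,z in (("ring",.042),("probe_point",None)):
        for t in finder.pinpoint(n,l)[:1]:
            zz=z if z else robot.observe()["tcp_pos"][2]-.1194
            print(n,l,round(t["score"],2),t["centre"],atz(c,*t["centre"],zz).round(4))
    if n=="scene": cv2.imwrite("pics/s7.png",cv2.resize(c["pixels"][100:220,200:360],(640,480),interpolation=cv2.INTER_CUBIC))
E
python3 go.py .5356 .0402 .245 84.1
```

```text
clock: 21.15
tcp_pos: [0.5218, 0.3076, 0.241]
ee_rot: [-0.0, 0.052, 0.999, -0.0]
ft_force: [0.0, -0.2, -1.4]
gripper_width: 0.367
grip_force: 59.4
ring [0.53561409 0.04020887]
scene ring 0.61 [192.9, 240.1] [0.5417 0.0443 0.042 ]
top ring 0.7 [210.8, 258.6] [0.5383 0.0415 0.042 ]
travel [ -4.16 -26.46  -0.35] rot [-0.    -0.    -0.002]
[0.5219 0.3077 0.2415] 21.45 w 0.369 grip 59.433099031448364 F [ 0.28  0.66 -1.46] j6 [0.53 0.44 0.31 1.44 0.   0.64]
```

View pics/s7.png

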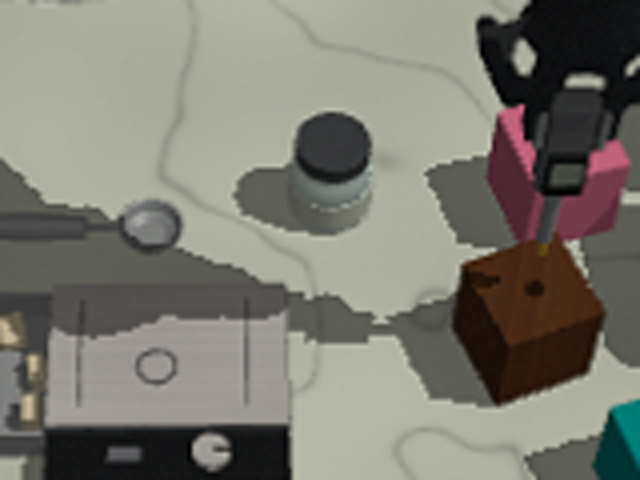

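The thermometer is out of the hole with its tip at about (543,250), and the ring centre is at (156,366). I'll move above the ring.

```bash
python3 -m jog '[{"travel":[-0.9,-6,-0.3],"delta_rot":[0,0,0],"grip":2},{"travel":[-1.8,-12,-0.3],"delta_rot":[0,0,0],"grip":2},{"travel":[-2.8,-18,-0.3],"delta_rot":[0,0,0],"grip":2},{"travel":[-3.7,-23,-0.3],"delta_rot":[0,0,0],"grip":2},{"travel":[-4.2,-26.4,-0.3],"delta_rot":[0,0,0],"grip":2},{"travel":[-4.2,-26.4,-0.3],"delta_rot":[0,0,0],"grip":2},{"travel":[-4.2,-26.4,2],"delta_rot":[0,0,0],"grip":2},{"travel":[-4.2,-26.4,5],"delta_rot":[0,0,0],"grip":2},{"travel":[-4.2,-26.4,6.5],"delta_rot":[0,0,0],"grip":2},{"travel":[-4.2,-26.4,6.5],"delta_rot":[0,0,0],"grip":2},{"travel":[-4.2,-26.4,6.5],"delta_rot":[0,0,0],"grip":2}]'
python3 - <<'E'
from h import *
c=eyes.capture("scene"); z=robot.observe()["tcp_pos"][2]-.1194
print("ring px",proj(c,[.5365,.041,.042]),"expected tip",proj(c,np.r_[robot.observe()["tcp_pos"][:2],z]))
for l,zz in (("probe_point",z),("ring",.042),("probe_display",z+.085)):
    for t in finder.pinpoint("scene",l)[:2]: print(l,round(t["score"],2),t["centre"],atz(c,*t["centre"],zz).round(4))
cv2.imwrite("pics/s8.png",cv2.resize(c["pixels"][130:220,180:300],(800,600),interpolation=cv2.INTER_CUBIC))
E
python3 go.py .5365 .041 .1614 84.1,.5365 .041 .1544 84.1
```

```text
clock: 22.82
tcp_pos: [0.5368, 0.0411, 0.1778]
ee_rot: [0.001, 0.052, 0.999, 0.0]
ft_force: [1.0, -0.4, -1.5]
gripper_width: 0.367
grip_force: 60.0
ring px [191.45514647 238.76262639] expected tip [188.35682973 238.57118634]
probe_point 0.17 [193.5, 203.3] [ 0.5433 -0.0571  0.0585]
ring 0.57 [193.8, 240.8] [0.5448 0.046  0.042 ]
ring 0.3 [178.7, 239.5] [0.4939 0.0467 0.042 ]
probe_display 0.85 [176.7, 238.2] [0.5557 0.0414 0.1435]
probe_display 0.34 [184.5, 327.0] [0.6041 0.2669 0.1435]
travel [0.02 0.01 1.61] rot [ 0.     0.001 -0.002]
travel [0.02 0.01 2.31] rot [ 0.     0.001 -0.002]
[0.5367 0.0409 0.1775] 23.025 w 0.37 grip 60.00577926635742 F [-0.28 -0.15 -0.79] j6 [ 0.08  0.31 -0.05  1.22 -0.    0.18]
```

View pics/s8.png

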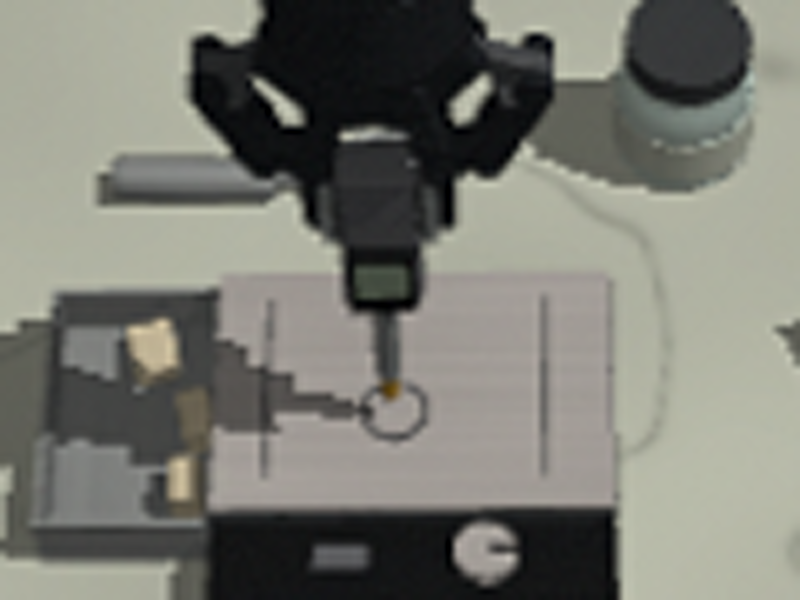

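The tip is just above the ring at (390,390), with the ring centre at (393,410), and the display faces the dial side. Pressing now.

```bash
python3 -m jog '[{"travel":[0,0,0.8],"delta_rot":[0,0,0],"grip":2},{"travel":[0,0,1.3],"delta_rot":[0,0,0],"grip":2},{"travel":[0,0,1.6],"delta_rot":[0,0,0],"grip":2},{"travel":[0,0,1.8],"delta_rot":[0,0,0],"grip":2},{"travel":[0,0,2],"delta_rot":[0,0,0],"grip":2},{"travel":[0,0,2.15],"delta_rot":[0,0,0],"grip":2},{"travel":[0,0,2.25],"delta_rot":[0,0,0],"grip":2},{"travel":[0,0,2.3],"delta_rot":[0,0,0],"grip":2},{"travel":[0,0,2.3],"delta_rot":[0,0,0],"grip":2},{"travel":[0,0,2.3],"delta_rot":[0,0,0],"grip":2}]'
cat > chk.py <<'E'
from h import *
F=[];Z=[]
for i in range(12):
    c=eyes.capture("scene"); s=robot.observe(); F.append(s["ft_force"]); Z.append(s["tcp_pos"])
print(np.mean(F,0).round(2),np.std(F,0).round(2),np.mean(Z,0).round(4),s["clock"])
cv2.imwrite("pics/s9.png",cv2.resize(c["pixels"][130:220,180:300],(800,600),interpolation=cv2.INTER_CUBIC))
E
python3 chk.py
```

```text
clock: 24.28
tcp_pos: [0.5362, 0.0408, 0.1539]
ee_rot: [-0.0, 0.052, 0.999, -0.0]
ft_force: [-2.1, -1.1, 1.1]
gripper_width: 0.366
grip_force: 60.3
[-1.66 -0.91  1.25] [0.36 0.58 0.48] [0.5362 0.0408 0.1538] 24.875
```

View pics/s9.png

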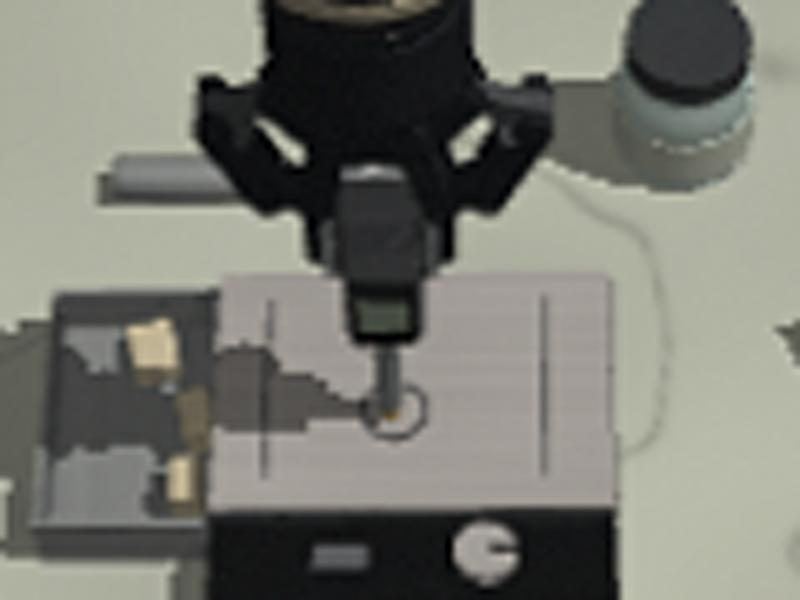

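```bash
python3 -m jog '[{"travel":[0,0,-0.05],"delta_rot":[0,0,0],"grip":2},{"travel":[0,0,-0.05],"delta_rot":[0,0,0],"grip":2},{"travel":[0,0,-0.05],"delta_rot":[0,0,0],"grip":2},{"travel":[0,0,-0.05],"delta_rot":[0,0,0],"grip":2}]'
python3 chk.py; python3 -c "
from rig import robot
print(robot.job_done())"
```

```text
clock: 25.38
tcp_pos: [0.5362, 0.0408, 0.1543]
ee_rot: [-0.0, 0.052, 0.999, 0.0]
ft_force: [-1.4, -0.8, 0.1]
gripper_width: 0.366
grip_force: 60.3
[-0.94 -1.04  1.39] [0.44 0.52 0.54] [0.5362 0.0408 0.1543] 25.975
the job is handed in; nothing more can be done
None
```

The job is handed in at about 26 s: all three lumps are in the tray, the scraper block stands released on the counter, and the thermometer is held upright in the ring facing the dial, with its tip pressed in about 7 mm (half-way) by my height and force readings.

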